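# Charge the nest magazine and latch it

## Task

Push the row of three grey gauge nests along the rail as one train, by pushing on the rear nest only, until the front nest is right up against the blue end stop. Then push the red knob beside the rail to swing the latch arm fully across the rail behind the row. Nothing is to be picked up: keep the nests flat on the rail, touching one another, and leave the things standing around where they are.

Things in the scene. Friction and masses are not known exactly. Their poses are not given: they have to be found in the camera images.
- magazine: Dark steel rail fixed to the bench, 290 x 90 mm. Origin at bench level, mid-channel; +x along the channel to the blue end stop (34 mm high), z up. Channel floor 8 mm above the bench, x = -142 to the stop face at +130 mm (-x end open); bright side fences, inner faces y = +-35, outer +-43 mm, tops 13 mm above the bench. A dark catch post 26 mm high stands on the +y fence at x = 0.
- stop_face (a point): Centre of the end stop's face (rubber pad) that the front nest must meet, 20 mm above the bench.
- nest_front: Front nest of the row, next to the stop: grey block 44 mm (its x, along the rail) x 66 mm (y) x 16 mm, with two light ribs on top (24 mm over all), about 0.15 kg, lying in the channel with 2 mm play each side. Origin at the centre of its underside. Against the stop its centre is at x = +108 mm of the magazine.
- nest_middle: Middle nest, like the front one; directly behind it. Centre at about x = +64 mm of the magazine when home.
- nest_rear: Rear nest, like the others; last of the row, farthest from the stop. Its flat rear face is 22 mm behind its centre (-x of the magazine) and stands 8 to 24 mm above the bench (the ribs are set back 6 mm). Centre at about x = +20 mm of the magazine when home; at the start the row stands 50 to 95 mm short of that.
- latch (a joint): Angle of the latch arm about its upright pivot (rad). 0: parallel to the rail outside the -y fence, pointing to -x of the magazine. Negative (to -0.8): farther out from the rail. Positive: in over the channel, clockwise from above; +1.57, the limit: fully across, pointing to +y, its face 2.5 mm behind the home row. Starts at -0.7 to -0.15; light friction (0.04 N m), stays where left.
- latch_pivot (a point): Pivot of the latch arm, fixed on the magazine at x = -10.5, y = -52 mm, 15 mm above the bench.
- latch_knob (a point): Mid-height of the upright red knob on the latch arm, 72 mm from the pivot: a cylinder 14 mm in diameter, from 24 to 54 mm above the bench. The steel arm under it is 12 mm wide, reaches 90 mm from the pivot, and lies 15 to 24 mm above the bench.
- test_weight: Bystander: brass test weight, 32 mm in diameter, 40 mm high, standing on the bench beside the rail on its +y side. Origin at the centre of its underside.
- loose_clip: Bystander: small black moulded clip, 18 x 40 x 12 mm, lying on the bench near the stop end on the -y side. Origin at the centre of its underside.
- pin_gauge: Bystander: pin gauge with red and green bands, 128 mm long, 25 mm high, lying on the bench left of the rail. Origin at the centre of its underside.
- marker_0: Bystander: grey marker pen with a black cap, 126 mm long, 16 mm high, lying on the bench left of the rail. Origin at the centre of its underside.

How it is judged (in metres and radians):
On the way, in this order (a step that is already met when the one before it is completed fails the run):
1. the row of three nests stands against the end stop, the latch still open (x of nest_front in the frame of magazine above 0.104 m and x of nest_middle in the frame of magazine above 0.06 m and x of nest_rear in the frame of magazine above 0.016 m and z of each of nest_front, nest_middle, nest_rear in the frame of magazine below 0.012 m and value of joint latch below 1 rad), for 0.2 s.
2. the latch arm is swung across the rail behind the row (x of nest_front in the frame of magazine above 0.104 m and x of nest_middle in the frame of magazine above 0.06 m and x of nest_rear in the frame of magazine above 0.016 m and z of each of nest_front, nest_middle, nest_rear in the frame of magazine below 0.012 m and value of joint latch above 1.48 rad), for 0.2 s.
At the end, for the whole second after the job is handed in: All three nests lie flat in the channel, at rest, each within 4 mm of its place against the end stop, and the latch arm is across the rail behind them (joint above 1.48 rad) (all of step 2 and linear speed of each of nest_front, nest_middle, nest_rear below 0.02 m/s); the robot touches nothing.
It fails at once if a nest is lifted or tipped off the rail (more than 8 mm) (z of any of nest_front, nest_middle, nest_rear in the frame of magazine above 0.016 m).
It fails at once if the row comes apart (a gap of more than 10 mm between neighbours) (distance between nest_front and nest_middle above 0.054 m or distance between nest_middle and nest_rear above 0.054 m).
It fails at once if the fingers push on the front or the middle nest (contact force between the fingers and nest_front above 1 N or contact force between the fingers and nest_middle above 1 N).
It fails at once if a bystander is moved by more than 15 mm (distance of any of test_weight, loose_clip, pin_gauge, marker_0 from where it was at the start of the episode above 0.015 m).
It also fails if it takes over 72 s, if anything falls off the work surface, if the arm or the gripper's body presses on something with over 40 N, if the wrist force passes 120 N, or if a joint passes its speed limit or range.

## Robot

A 6-joint arm with a two-finger parallel gripper is mounted at the origin on a cart in front of the work surface, level with it; the furniture and walls round the work are solid. World frame = base frame: x ahead of the robot, y to its left, z up, the work surface at z = 0. Lengths are in mm, angles in rad, forces in N, time in s.
With the tool pointing down it reaches from about 350 to 975 mm from the base axis. Payload 7.1 kg.
Tool frame: the origin (TCP) lies at the very end of the fingers, on their centre line; the grasp point (between the pads) lies 19 mm behind it; z points along the fingers, y is the line along which they close (so a half turn about z gives the same grasp; the last joint's range is limited). The gripper opens to 88 mm and grips with 3 to 60 N. Pads are 20 mm wide; open, the fingers measure 115 mm over their backs; the gripper's body (75 mm by 178 mm) begins 61 mm behind the grasp point.
Start: joints at [1.328, 0.423, 1.63, -0, 1.089, -0.019], TCP at [138.679, 609.404, 222.675] pointing down, gripper open.
Joint ranges: [-3, 3], [-0.9, 2.11], [0.09, 2.58], [-1.31, 4.45], [0.11, 2.69], [-2.54, 2.54]. Speed limits (rad/s): [2.39, 2.39, 3.01, 3.14, 3.14, 3.14].

## Interface

Orientations are given as a rotation vector (axis times angle).
In Python, from workcell import * gives the robot as it stands.
- The arm moves only by the tool step_arm, never from a script. Its argument "deltas" is a list of rows, each a list of 3 entries, a list of its own where there are three numbers: the shift along the tool's x, y, z in units of 300 mm (1.0 is 300 mm), then the turn, a rotation vector about the tool's x, y, z in units of 1.5 rad (1.0 is 1.5 rad), then the gripper command: -1 is shut, 1 is fully open, values between are in proportion. In form: [[[dx, dy, dz], [rx, ry, rz], gripper], ...]. A call has 1 to 20 rows; each row is the pose to reach, as a shift and turn from the pose commanded when the call began, along the tool's axes at that moment; what a row does not reach only later rows make up. A row lasts 1/12 s, in which the tool goes at most 41.7 mm and 7.16 degrees, less where a joint would pass 70% of its speed; a pose out of reach is approached as far as the arm can. A call with a number of a shift or a turn outside -1 to 1 is refused whole. A call with a gripper value outside its range is refused whole. The fingers move at their own pace and stop on an object; the grip force is fixed at half the most. Time passes only in rows, so rows that repeat a pose let the fingers close. It gives the time, the measured TCP pose, the force, the opening and the grip force at its end, in the units of the state.
- get_obs(): the state, without advancing time (a new reading comes with each control period).
- get_image(name): name is "scene" or "top" or "wrist"; returns a dict with "pixels" (400x640x3 uint8, red, green, blue), "fx", "fy", "cx", "cy" (pixels), "T" (4x4, takes a point from camera to world coordinates). Camera axes: x right, y down, z forward; pixel columns grow to the right and rows downward; lengths in mm; the calibration is good to about 2 mm. A picture is of the moment at which its call begins. There is no depth.
- close_job(): hands the job in; it is judged then, once.
The state is a dict: "t": time; "qpos": joint angles; "qvel": joint speeds; "joint_torque": joint torques, N m; "ee_pos": TCP position; "orientation": TCP orientation; "ft_force": force on the tool from outside, world axes, zero at the start; "moment": the same for the moment, N m; "width": finger opening in mm; "grasp_force": force on a finger pad.
Only numpy, scipy, OpenCV 4.12 (cv2) and the standard library are available. Lean on these libraries where they do the work, as an engineer would, in place of code of your own. Each camera call takes 0.05 s, during which the arm holds its last target. There are 200 camera calls.

## Working session

There is one attempt and no reset: what is moved stays moved. The work goes in short steps, Python scripts to look and compute and a tool call to move; the robot and the scene stay as the last step left them, time stands still between calls to the robot, and variables do not carry over. Pictures are saved under pics/ and viewed, at most 10 in all, crops included, and the job is handed in when it is done.

Besides the shell and the picture viewer there is one more tool, called after ">>>" as name([rows], argument=value, ...), one row to a line, values as JSON. step_arm: Moves the arm, as the interface text tells. Its arguments: {"type":"object","properties":{"deltas":{"type":"array","items":{"type":"array"}}},"required":["deltas"]}

```bash
mkdir -p pics; python3 - <<'E'
from workcell import *
import cv2
for n in ["top","scene"]:
    im=get_image(n); cv2.imwrite(f"pics/{n}0.png",im["pixels"][:,:,::-1])
    print(n,im["fx"],im["cx"],im["cy"],im["T"].round(3).tolist())
o=get_obs();print(o)
E
```

```text
top 484.1761810145549 322.43865889954594 197.18532357892232 [[-0.012, -0.991, 0.136, 403.037], [-1.0, 0.009, -0.023, 186.498], [0.021, -0.136, -0.991, 1030.607], [0.0, 0.0, 0.0, 1.0]]
scene 393.1723284230238 321.68034170341105 198.97377250714592 [[0.801, -0.371, 0.469, 132.326], [-0.598, -0.471, 0.649, -389.997], [-0.02, -0.8, -0.599, 550.668], [0.0, 0.0, 0.0, 1.0]]
{'t': 0.1, 'qpos': array([ 1.32802999e+00,  4.23730487e-01,  1.63060860e+00, -2.29580926e-05,
        1.08862163e+00, -1.90251973e-02]), 'qvel': array([-4.08088902e-04, -3.00686427e-04, -1.18762561e-03,  6.08443537e-05,
       -5.89218248e-04,  8.17053059e-05]), 'joint_torque': array([-3.11621670e-04, -5.45618355e+01, -2.74324411e+01,  6.45218580e-02,
        1.87846483e-02, -8.70757077e-06]), 'ee_pos': array([138.54885736, 608.92966835, 222.00258428]), 'orientation': array([-3.50684743e-01, -3.12179833e+00,  2.13462719e-03]), 'ft_force': array([-0.50935475, -0.66220718,  0.07957822]), 'moment': array([-0.02872335, -0.00172604, -0.0429733 ]), 'grasp_force': 0.0, 'width': 87.86343514743564}
```

View pics/top0.png

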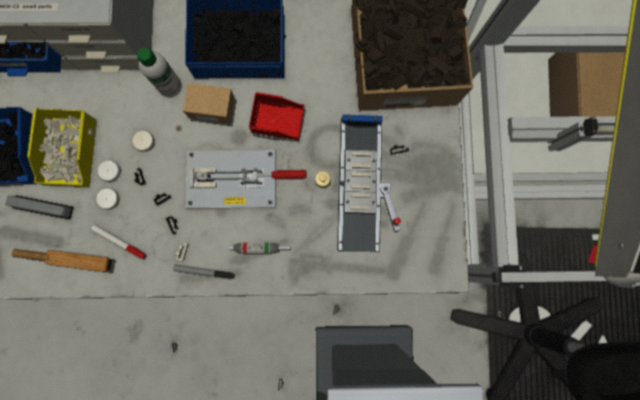

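View pics/scene0.png

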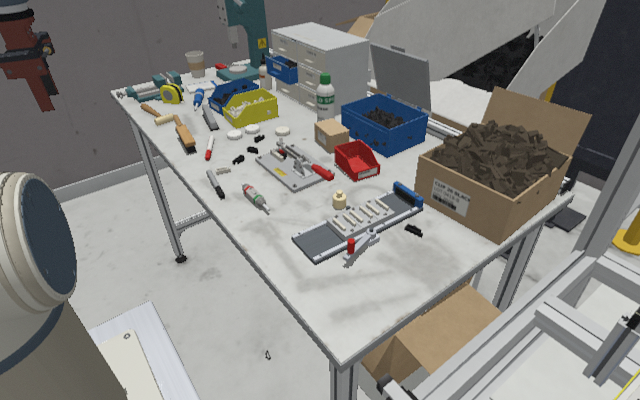

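The top view shows the rail running up the image (about +x): blue stop near (361,119), nests between rows 150 and 212, pivot near (384,188), red knob at (397,221), weight at (322,179) and clip at (399,149). Next I'll measure these and enlarge the view.

```bash
cat > h.py <<'E'
import numpy as np, cv2
from workcell import *
def ray(im,u,v,z):
    T=im["T"]; d=T[:3,:3]@np.array([(u-im["cx"])/im["fx"],(v-im["cy"])/im["fy"],1]); o=T[:3,3]
    return o+d*(z-o[2])/d[2]
def proj(im,P):
    T=im["T"]; c=T[:3,:3].T@(np.array(P,float)-T[:3,3]); return im["fx"]*c[0]/c[2]+im["cx"], im["fy"]*c[1]/c[2]+im["cy"]
def tri(a,b):  # a,b: (im,u,v)
    A=[];r=[]
    for im,u,v in (a,b):
        T=im["T"]; d=T[:3,:3]@np.array([(u-im["cx"])/im["fx"],(v-im["cy"])/im["fy"],1]); d/=np.linalg.norm(d)
        M=np.eye(3)-np.outer(d,d); A.append(M); r.append(M@T[:3,3])
    return np.linalg.lstsq(np.vstack(A),np.hstack(r),rcond=None)[0]
def blob(im,box,lo,hi):
    x0,y0,x1,y1=box; h=cv2.cvtColor(im["pixels"][y0:y1,x0:x1],cv2.COLOR_RGB2HSV)
    m=cv2.inRange(h,lo,hi); n,l,s,c=cv2.connectedComponentsWithStats(m)
    i=1+np.argmax(s[1:,4]); pts=np.argwhere(l==i)[:,::-1]+[x0,y0]
    return pts, s[i,4]
E
python3 - <<'E'
from h import *
t=get_image("top"); s=get_image("scene")
p=t["pixels"][105:260,300:420]; cv2.imwrite("pics/topc.png",cv2.resize(p,None,fx=3.8,fy=3.8,interpolation=cv2.INTER_CUBIC)[:,:,::-1])
bl,n=blob(t,(330,105,395,135),(105,100,40),(125,255,255)); r=cv2.minAreaRect(bl.astype(np.float32)); print("blue",n,r)
print(ray(t,*r[0],34))
k,n=blob(t,(385,205,410,240),(0,120,60),(8,255,255));k2,n2=blob(s,(335,230,365,262),(0,120,60),(8,255,255))
print("knob",n,k.mean(0),n2,k2.mean(0),ray(t,*k.mean(0),42),ray(s,*k2.mean(0),39),tri((t,*k.mean(0)),(s,*k2.mean(0))))
# dark floor, behind row
h=cv2.cvtColor(t["pixels"],cv2.COLOR_RGB2HSV)
for v in (220,230,240): print(v,h[v,332:390,2].tolist())
for u in (350,372): print(u,h[112:256,u,2].tolist())
E
```

```text
blue 239 ((361.5244140625, 118.7195053100586), (39.074676513671875, 7.590044975280762), 1.7899105548858643)
[707.36518304  78.53488575  34.        ]
knob 33 [396.75757576 220.6969697 ] 95 [350.66315789 245.34736842] [488.27091532  11.84749565  42.        ] [488.92676629  14.32816823  39.        ] [487.78237026  12.10714023  41.49603416]
220 [129, 128, 130, 130, 133, 117, 107, 146, 177, 189, 168, 116, 78, 77, 76, 74, 76, 75, 76, 77, 78, 74, 77, 74, 74, 72, 77, 72, 72, 75, 75, 74, 72, 73, 75, 74, 73, 76, 77, 73, 72, 73, 80, 114, 159, 184, 178, 152, 118, 117, 123, 125, 123, 125, 124, 128, 126, 119]
230 [144, 144, 144, 144, 134, 119, 136, 178, 192, 175, 141, 94, 77, 75, 76, 75, 74, 77, 75, 80, 76, 75, 78, 77, 75, 76, 76, 71, 75, 74, 74, 74, 72, 71, 73, 73, 74, 75, 73, 73, 77, 71, 80, 126, 178, 189, 172, 140, 122, 133, 137, 139, 137, 136, 137, 138, 140, 136]
240 [146, 145, 145, 142, 129, 106, 127, 170, 166, 137, 95, 75, 77, 77, 74, 73, 76, 78, 74, 75, 76, 76, 75, 76, 77, 74, 72, 75, 73, 76, 75, 72, 73, 75, 76, 71, 73, 72, 76, 74, 76, 71, 83, 124, 178, 188, 160, 119, 116, 136, 144, 142, 14
[... 634 characters left out ...]
76, 78, 74, 75, 77, 103, 136, 143, 146, 145]
372 [130, 133, 126, 114, 109, 105, 107, 111, 105, 76, 35, 17, 17, 18, 35, 45, 63, 66, 68, 67, 65, 68, 69, 68, 65, 67, 67, 64, 68, 64, 66, 64, 65, 63, 65, 66, 67, 74, 96, 120, 138, 142, 145, 146, 144, 145, 141, 132, 117, 112, 126, 139, 146, 148, 145, 144, 143, 141, 129, 120, 131, 142, 143, 144, 143, 142, 143, 134, 120, 112, 119, 129, 140, 142, 146, 144, 145, 143, 144, 138, 130, 135, 139, 142, 143, 144, 142, 139, 130, 109, 103, 113, 127, 139, 142, 143, 145, 142, 144, 138, 116, 78, 60, 68, 74, 72, 76, 73, 72, 72, 77, 76, 73, 74, 73, 74, 75, 76, 77, 71, 77, 72, 76, 75, 76, 73, 75, 74, 76, 75, 75, 75, 73, 76, 76, 75, 72, 74, 78, 96, 118, 135, 142, 141]
```

View pics/topc.png

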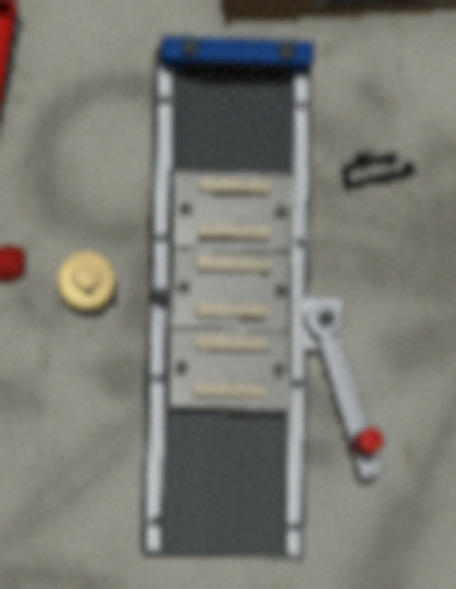

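```bash
cat > meas.py <<'E'
from h import *
t=get_image("top"); V=cv2.cvtColor(t["pixels"],cv2.COLOR_RGB2HSV)[:,:,2].astype(float); S=cv2.cvtColor(t["pixels"],cv2.COLOR_RGB2HSV)[:,:,1]
L=[];R=[]
def cross(a,lev=120):
    i=np.argmax(a>lev); return i-1+(lev-a[i-1])/(a[i]-a[i-1])
for v in list(range(128,142))+list(range(218,245)):
    c=361
    L.append(ray(t,c-cross(V[v,c:330:-1]),v,13)); R.append(ray(t,c+cross(V[v,c:395]),v,13))
L=np.array(L)[:,:2];R=np.array(R)[:,:2]
pl=np.polyfit(L[:,0],L[:,1],1);pr=np.polyfit(R[:,0],R[:,1],1)
yaw=np.arctan((pl[0]+pr[0])/2); print("slopes",pl,pr,"width",(pl-pr)[1]+(pl-pr)[0]*550)
ax=lambda x:(np.polyval(pl,x)+np.polyval(pr,x))/2
e=[];f=[];b=[]
for u in range(348,374,4):
    e.append(ray(t,u,212+np.argmin(np.diff(V[205:220,u]))-6.5,20)[0])
    f.append(ray(t,u,245+cross(V[245:256,u],108),8)[0])
print("rear face x (z~16)",np.round(e,1),"rail end x",np.round(f,1))
d=np.array([np.cos(yaw),np.sin(yaw)]);n=np.array([-d[1],d[0]])
xe=np.mean(f); E=np.array([xe,ax(xe)]); O1=E+145*d
bt=ray(t,361.5,118.7,34); print("blue",bt,"rel rail end",(bt[:2]-E)@d,(bt[:2]-E)@n)
piv=ray(t,300+325/3.8,105+317/3.8,26)[:2]
print("O1",O1,"yaw",yaw,"pivot in mag",(piv-O1)@d,(piv-O1)@n)
k=np.array([488,12.]); print("knob in mag",(k-O1)@d,(k-O1)@n)
w=ray(t,300+88/3.8,105+278/3.8,40)[:2];print("weight",w,(w-O1)@d,(w-O1)@n)
E
python3 meas.py
```

```text
slopes [-3.97149118e-02  1.41420281e+02] [-4.59228769e-02  7.45604459e+01] width 70.27421603511209
rear face x (z~16) [510.6 510.5 510.4 510.3 508.1 508.1 508. ] rail end x [428.1 427.8 427.8 427.9 427.8 427.8 426.6]
blue [707.40833682  78.58598319  34.        ] rel rail end 279.9414268118626 0.8852514062192517
O1 [572.55257407  83.47429528] yaw -0.04279275425371222 pivot in mag -12.250471416322165 -53.53885173097113
knob in mag -81.41752016334777 -75.0259960240942
weight [578.55955915 161.95651601] 2.644040398741798 78.66734958527331
```

```bash
cat > plan.py <<'E'
from h import *
from scipy.spatial.transform import Rotation as Ro
O=np.array([572.8,83.5]); YAW=-0.043
c,s=np.cos(YAW),np.sin(YAW); RM=np.array([[c,-s],[s,c]])
def mag(p): return RM.T@(np.array(p)[:2]-O)
def tgt(mx,my,z,yaw): # yaw: tool x direction rel. to rail x, tool down
    w=O+RM@[mx,my]; a=yaw+YAW; R=np.array([[np.cos(a),np.sin(a),0],[np.sin(a),-np.cos(a),0],[0,0,-1]])
    return np.r_[w,z],R
def deltas(targets,dec=3):
    o=get_obs(); R0=Ro.from_rotvec(o["orientation"]).as_matrix(); out=[]
    print("t",o["t"],"mag",mag(o["ee_pos"]).round(1),"z",o["ee_pos"][2].round(1),"q",o["qpos"].round(2),"F",o["ft_force"].round(1))
    for m in targets:
        p,R=tgt(*m); d=R0.T@(p-o["ee_pos"])/300; r=Ro.from_matrix(R0.T@R).as_rotvec()/1.5
        out.append([d.round(dec).tolist(),r.round(dec).tolist(),-1])
    for x in out: print(x)
E
python3 -c "
from plan import *
deltas([(-105,0,215,np.pi),(-105,0,13,np.pi)])"
```

```text
t 0.25 mag [-456.4  506.5] z 222.3 q [ 1.33  0.42  1.63 -0.    1.09 -0.02] F [ 0.3  0.8 -0.4]
[[-1.456, -1.45, 0.025], [-0.001, -0.0, -0.12], -1]
[[-1.456, -1.45, 0.699], [-0.001, -0.0, -0.12], -1]
```

>>> step_arm([
  [[-0.728,-0.725,0.0],[0,0,-0.12],-1],
  [[-0.728,-0.725,0.0],[0,0,-0.12],-1],
  [[-0.728,-0.725,0.0],[0,0,-0.12],-1],
  [[-0.728,-0.725,0.0],[0,0,-0.12],-1],
  [[-0.728,-0.725,0.0],[0,0,-0.12],-1],
  [[-0.728,-0.725,0.0],[0,0,-0.12],-1],
  [[-0.728,-0.725,0.0],[0,0,-0.12],-1],
  [[-0.728,-0.725,0.0],[0,0,-0.12],-1],
  [[-0.728,-0.725,0.0],[0,0,-0.12],-1],
  [[-0.728,-0.725,0.0],[0,0,-0.12],-1],
  [[-0.728,-0.725,0.0],[0,0,-0.12],-1],
  [[-0.728,-0.725,0.0],[0,0,-0.12],-1],
])

```text
t: 1.25
ee_pos: [303.0, 349.9, 222.7]
orientation: [0.067, 3.141, 0.001]
ft_force: [0.5, -0.2, -0.5]
width: 11.3
grasp_force: 0.0
```

```bash
python3 -c "
from plan import *
deltas([(-105,0,100,np.pi)])"
```

```text
t 1.25 mag [-281.   254.6] z 222.7 q [ 0.83  0.18  1.98  0.    0.98 -0.7 ] F [ 0.5 -0.2 -0.5]
[[-0.586, -0.849, 0.409], [0.0, 0.0, 0.0], -1]
```

>>> step_arm([
  [[-0.3,-0.43,0.1],[0,0,0],-1],
  [[-0.3,-0.43,0.1],[0,0,0],-1],
  [[-0.3,-0.43,0.1],[0,0,0],-1],
  [[-0.3,-0.43,0.1],[0,0,0],-1],
  [[-0.586,-0.849,0.409],[0,0,0],-1],
  [[-0.586,-0.849,0.409],[0,0,0],-1],
  [[-0.586,-0.849,0.409],[0,0,0],-1],
  [[-0.586,-0.849,0.409],[0,0,0],-1],
  [[-0.586,-0.849,0.409],[0,0,0],-1],
  [[-0.586,-0.849,0.409],[0,0,0],-1],
  [[-0.586,-0.849,0.409],[0,0,0],-1],
  [[-0.586,-0.849,0.409],[0,0,0],-1],
  [[-0.586,-0.849,0.409],[0,0,0],-1],
  [[-0.586,-0.849,0.409],[0,0,0],-1],
])

```text
t: 2.42
ee_pos: [467.8, 88.1, 100.9]
orientation: [0.065, 3.14, 0.001]
ft_force: [0.2, 0.1, -0.5]
width: 0.1
grasp_force: 0.0
```

```bash
python3 -c "
from plan import *
deltas([(-100,0,13,np.pi)])
w=get_image('wrist'); cv2.imwrite('pics/w1.png',w['pixels'][:,:,::-1])
for n,P in dict(rearface=(-63,0,24),O=(0,0,8),knob=(-81,-75,54)).items():
    print(n,proj(w,np.r_[O+RM@P[:2],P[2]]))
"
```

```text
t 2.4167 mag [-105.1    0. ] z 100.9 q [ 0.16  0.4   2.04  0.    0.7  -1.37] F [ 0.2  0.1 -0.5]
[[-0.017, -0.0, 0.293], [0.0, 0.001, 0.001], -1]
rearface (np.float64(323.1983935420614), np.float64(254.7413037326853))
O (np.float64(323.1021690906331), np.float64(304.0157416764397))
knob (np.float64(227.94041532822456), np.float64(251.07002521135536))
```

View pics/w1.png

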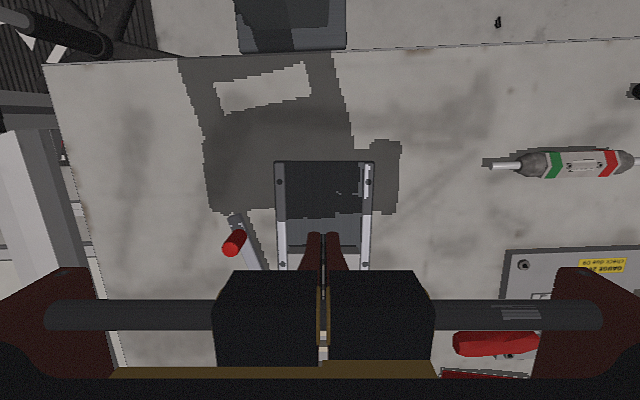

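The wrist view shows the fingers at (322,245), centred in the channel. The red knob is at (233,243), as predicted. Descending.

>>> step_arm([
  [[0,0,0.1],[0,0,0],-1],
  [[0,0,0.2],[0,0,0],-1],
  [[0,0,0.25],[0,0,0],-1],
  [[0,0,0.29],[0,0,0],-1],
  [[0,0,0.29],[0,0,0],-1],
  [[0,0,0.29],[0,0,0],-1],
])

```text
t: 2.97
ee_pos: [467.5, 87.1, 13.0]
orientation: [-0.068, -3.14, 0.0]
ft_force: [0.2, -1.2, 0.1]
width: 0.8
grasp_force: 0.0
```

>>> step_arm([
  [[-0.02,0,0],[0,0,0],-1],
  [[-0.04,0,0],[0,0,0],-1],
  [[-0.05,0,0],[0,0,0],-1],
  [[-0.06,0,0],[0,0,0],-1],
  [[-0.07,0,0],[0,0,0],-1],
  [[-0.08,0,0],[0,0,0],-1],
  [[-0.09,0,0],[0,0,0],-1],
  [[-0.1,0,0],[0,0,0],-1],
  [[-0.11,0,0],[0,0,0],-1],
  [[-0.12,0,0],[0,0,0],-1],
  [[-0.13,0,0],[0,0,0],-1],
  [[-0.13,0,0],[0,0,0],-1],
])

```text
t: 3.97
ee_pos: [506.1, 84.9, 12.7]
orientation: [-0.069, -3.139, 0.0]
ft_force: [-1.5, 0.8, -0.5]
width: 0.3
grasp_force: 1.1
```

```bash
python3 -c "
from plan import *
deltas([(-20,0,13,np.pi)])"; python3 meas.py | sed -n 2p
```

```text
t 3.9667 mag [-66.7  -1.5] z 12.7 q [ 0.14  0.61  1.97  0.    0.56 -1.38] F [-1.5  0.8 -0.5]
[[-0.156, 0.005, -0.001], [-0.0, -0.001, -0.001], -1]
rear face x (z~16) [523.3 514.7 497.8 518.8 518.7 522.9 520.7] rail end x [420.8 455.6   nan 441.6 447.5 449.4 421.5]meas.py:5: RuntimeWarning: divide by zero encountered in scalar divide
  i=np.argmax(a>lev); return i-1+(lev-a[i-1])/(a[i]-a[i-1])
h.py:5: RuntimeWarning: invalid value encountered in divide
  return o+d*(z-o[2])/d[2]
```

Contact is light, about 1.5 N, and the row is moving. Continuing slowly.

>>> step_arm([
  [[-0.01,0,0],[0,0,0],-1],
  [[-0.02,0,0],[0,0,0],-1],
  [[-0.03,0,0],[0,0,0],-1],
  [[-0.04,0,0],[0,0,0],-1],
  [[-0.05,0,0],[0,0,0],-1],
  [[-0.06,0,0],[0,0,0],-1],
  [[-0.07,0,0],[0,0,0],-1],
  [[-0.08,0,0],[0,0,0],-1],
  [[-0.09,0,0],[0,0,0],-1],
  [[-0.1,0,0],[0,0,0],-1],
  [[-0.11,0,0],[0,0,0],-1],
  [[-0.12,0,0],[0,0,0],-1],
  [[-0.13,0,0],[0,0,0],-1],
  [[-0.14,0,0],[0,0,0],-1],
  [[-0.145,0,0],[0,0,0],-1],
  [[-0.15,0,0],[0,0,0],-1],
])

```text
t: 5.35
ee_pos: [552.0, 83.0, 13.0]
orientation: [0.069, 3.141, -0.0]
ft_force: [-1.5, 0.3, -1.5]
width: 0.4
grasp_force: 1.1
```

>>> step_arm([
  [[-0.005,0,0],[0,0,0],-1],
  [[-0.01,0,0],[0,0,0],-1],
  [[-0.01,0,0],[0,0,0],-1],
  [[-0.01,0,0],[0,0,0],-1],
])

```text
t: 5.68
ee_pos: [555.1, 82.9, 13.1]
orientation: [0.069, 3.14, 0.0]
ft_force: [-0.5, -0.6, -1.5]
width: -0.0
grasp_force: 0.5
```

>>> step_arm([
  [[-0.005,0,0],[0,0,0],-1],
  [[-0.01,0,0],[0,0,0],-1],
  [[-0.013,0,0],[0,0,0],-1],
  [[-0.013,0,0],[0,0,0],-1],
])

```text
t: 6.02
ee_pos: [556.4, 82.7, 13.0]
orientation: [-0.069, -3.136, 0.001]
ft_force: [-8.9, 1.6, 7.4]
width: 0.5
grasp_force: 4.4
```

>>> step_arm([
  [[-0.005,0,0],[0,0,0],-1],
  [[-0.007,0,0],[0,0,0],-1],
  [[-0.007,0,0],[0,0,0],-1],
])

```text
t: 6.27
ee_pos: [556.4, 82.6, 12.8]
orientation: [-0.069, -3.132, 0.001]
ft_force: [-13.9, 2.2, 11.5]
width: 0.5
grasp_force: 7.2
```

It stalled at 14 N, which looks like stop contact. I'll back off, raise the tool and check.

>>> step_arm([
  [[0.02,0,0],[0,0,0],-1],
  [[0.06,0,0],[0,0,0],-1],
  [[0.12,0,0],[0,0,0],-1],
  [[0.2,0,0],[0,0,0],-1],
  [[0.2,0,-0.13],[0,0,0],-1],
  [[0.2,0,-0.26],[0,0,0],-1],
  [[0.25,0,-0.4],[0,0,0],-1],
  [[0.37,0,-0.5],[0,0,0],-1],
  [[0.49,0,-0.5],[0,0,0],-1],
  [[0.49,0,-0.5],[0,0,0],-1],
])

```text
t: 7.1
ee_pos: [408.4, 88.8, 164.2]
orientation: [-0.068, -3.14, 0.0]
ft_force: [-0.1, -0.2, -0.8]
width: 0.5
grasp_force: 0.0
```

```bash
python3 - <<'E'
from plan import *
t=get_image("top")
p=t["pixels"][105:260,300:420]; cv2.imwrite("pics/topd.png",cv2.resize(p,None,fx=3.8,fy=3.8,interpolation=cv2.INTER_CUBIC)[:,:,::-1])
h=cv2.cvtColor(t["pixels"],cv2.COLOR_RGB2HSV)
for u in (350,372): print(u,h[112:135,u,2].tolist(),h[175:200,u,2].tolist())
s=get_image("scene");q=s["pixels"][170:270,280:440];cv2.imwrite("pics/scd.png",cv2.resize(q,None,fx=4,fy=4,interpolation=cv2.INTER_CUBIC)[:,:,::-1])
E
```

```text
350 [140, 130, 108, 85, 70, 66, 69, 71, 64, 39, 47, 96, 134, 148, 147, 148, 153, 151, 151, 141, 122, 114, 133] [153, 158, 161, 154, 156, 158, 162, 158, 138, 92, 65, 66, 71, 71, 72, 71, 73, 73, 75, 73, 75, 75, 76, 71, 75]
372 [127, 132, 123, 116, 109, 103, 104, 107, 105, 78, 38, 45, 89, 130, 143, 139, 141, 143, 146, 141, 135, 122, 126] [116, 125, 136, 142, 144, 144, 146, 143, 140, 119, 77, 59, 69, 75, 73, 73, 72, 72, 74, 73, 72, 72, 74, 72, 73]
```

View pics/topd.png

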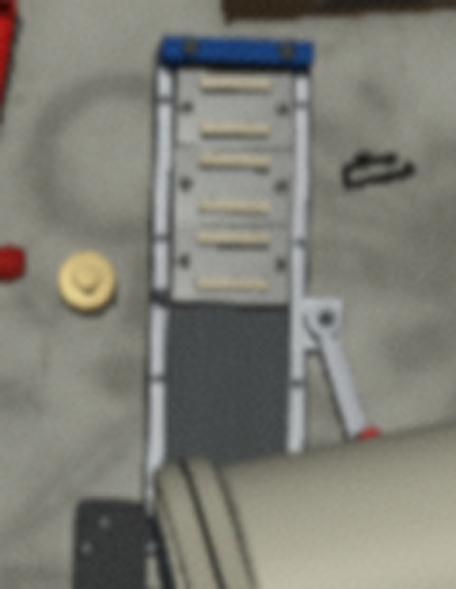

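View pics/scd.png

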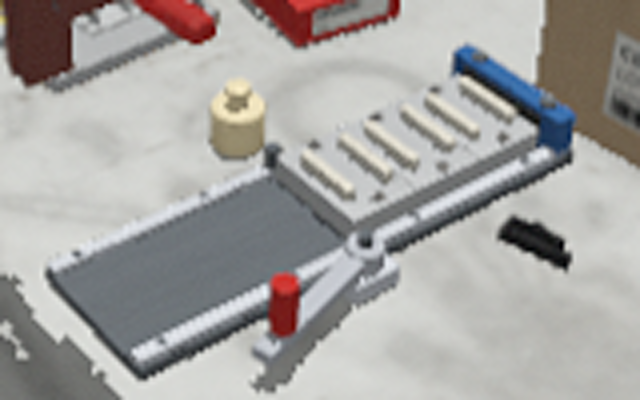

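The top view shows the front nest against the blue stop (row 66 of the crop) with no gaps in the row, and its rear edge at row 303. The scene view agrees, and the bystanders haven't moved. Next is the latch.

```bash
cat > lat.py <<'E'
from plan import *
def P(th,D,z=33):
    v=np.array([np.sin(th),np.cos(th)]); k=np.array([-10.5,-52])+72*np.array([-np.cos(th),np.sin(th)])
    return (*(k-D*v),z,np.pi/2-th)
E
python3 -c "
from lat import *
deltas([P(-.3,38,150),P(-.3,38,33)])"
```

```text
t 7.2 mag [-159.    -1.1] z 164.0 q [ 0.18  0.22  2.11 -0.    0.81 -1.34] F [ 0.2 -0.  -0.2]
[[-0.303, -0.362, 0.047], [0.002, 0.002, 0.847], -1]
[[-0.302, -0.362, 0.437], [0.002, 0.002, 0.847], -1]
```

>>> step_arm([
  [[-0.3,-0.362,0.04],[0,0,0.847],-1],
  [[-0.3,-0.362,0.04],[0,0,0.847],-1],
  [[-0.3,-0.362,0.04],[0,0,0.847],-1],
  [[-0.3,-0.362,0.04],[0,0,0.847],-1],
  [[-0.3,-0.362,0.04],[0,0,0.847],-1],
  [[-0.3,-0.362,0.04],[0,0,0.847],-1],
  [[-0.3,-0.362,0.04],[0,0,0.847],-1],
  [[-0.3,-0.362,0.04],[0,0,0.847],-1],
  [[-0.3,-0.362,0.04],[0,0,0.847],-1],
  [[-0.3,-0.362,0.04],[0,0,0.847],-1],
  [[-0.3,-0.362,0.04],[0,0,0.847],-1],
  [[-0.3,-0.362,0.04],[0,0,0.847],-1],
  [[-0.3,-0.362,0.1],[0,0,0.847],-1],
  [[-0.3,-0.362,0.2],[0,0,0.847],-1],
  [[-0.3,-0.362,0.2],[0,0,0.847],-1],
])

```text
t: 8.45
ee_pos: [496.9, -23.3, 99.3]
orientation: [-1.912, -2.487, 0.005]
ft_force: [-0.8, 0.3, -0.1]
width: 0.4
grasp_force: 0.0
```

```bash
python3 -c "
from lat import *
deltas([P(-.3,38,33)])
w=get_image('wrist'); cv2.imwrite('pics/w2.png',w['pixels'][:,:,::-1])
"
```

```text
t 8.45 mag [ -71.2 -110. ] z 99.3 q [-0.07  0.43  1.99 -0.    0.73 -0.33] F [-0.8  0.3 -0.1]
[[-0.002, 0.012, 0.221], [-0.004, -0.001, 0.002], -1]
```

View pics/w2.png

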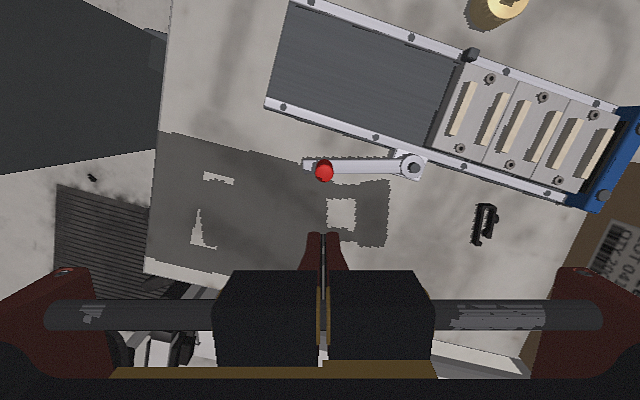

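The wrist view shows the knob at (324,171), straight ahead of the fingers at x=323, with the finger tips clear of it. Descending.

>>> step_arm([
  [[0,0.01,0.1],[0,0,0],-1],
  [[0,0.01,0.18],[0,0,0],-1],
  [[0,0.01,0.22],[0,0,0],-1],
  [[0,0.01,0.22],[0,0,0],-1],
])

```text
t: 8.83
ee_pos: [501.3, -22.6, 35.8]
orientation: [-1.915, -2.487, 0.003]
ft_force: [-0.0, -0.2, 0.1]
width: 0.7
grasp_force: 0.0
```

```bash
python3 -c "
from lat import *
deltas([P(-.3,30),P(-.3,22)]+[P(t,20) for t in np.linspace(-.24,.72,17)])"
```

```text
t 8.8333 mag [ -66.9 -109.1] z 35.8 q [-0.07  0.55  2.   -0.    0.59 -0.33] F [-0.  -0.2  0.1]
[[0.026, -0.004, 0.009], [-0.002, -0.001, 0.001], -1]
[[0.053, -0.004, 0.009], [-0.002, -0.001, 0.001], -1]
[[0.074, -0.008, 0.009], [-0.002, -0.001, 0.041], -1]
[[0.089, -0.01, 0.009], [-0.002, -0.0, 0.081], -1]
[[0.104, -0.012, 0.01], [-0.002, -0.0, 0.121], -1]
[[0.118, -0.013, 0.01], [-0.002, -0.0, 0.161], -1]
[[0.133, -0.013, 0.01], [-0.002, -0.0, 0.201], -1]
[[0.148, -0.012, 0.01], [-0.002, -0.0, 0.241], -1]
[[0.163, -0.01, 0.01], [-0.002, -0.0, 0.281], -1]
[[0.178, -0.008, 0.01], [-0.002, -0.0, 0.321], -1]
[[0.192, -0.004, 0.01], [-0.002, -0.0, 0.361], -1]
[[0.207, 0.0, 0.01], [-0.002, -0.0, 0.401], -1]
[[0.221, 0.006, 0.01], [-0.002, 0.0, 0.441], -1]
[[0.234, 0.012, 0.01], [-0.002, 0.0, 0.481], -1]
[[0.248, 0.019, 0.01], [-0.002, 0.0, 0.521], -1]
[[0.26, 0.026, 0.01], [-0.002, 0.0, 0.561], -1]
[[0.273, 0.035, 0.01], [-0.002, 0.0, 0.601], -1]
[[0.284, 0.044, 0.01], [-0.002, 0.0, 0.641], -1]
[[0.296, 0.054, 0.01], [-0.002, 0.0, 0.681], -1]
```

>>> step_arm([
  [[0.025,-0.004,0.009],[0,0,0],-1],
  [[0.05,-0.004,0.009],[0,0,0],-1],
  [[0.074,-0.008,0.01],[0,0,0.04],-1],
  [[0.089,-0.01,0.01],[0,0,0.08],-1],
  [[0.104,-0.012,0.01],[0,0,0.12],-1],
  [[0.118,-0.013,0.01],[0,0,0.16],-1],
  [[0.133,-0.013,0.01],[0,0,0.2],-1],
  [[0.148,-0.012,0.01],[0,0,0.24],-1],
  [[0.163,-0.01,0.01],[0,0,0.28],-1],
  [[0.178,-0.008,0.01],[0,0,0.32],-1],
  [[0.192,-0.004,0.01],[0,0,0.36],-1],
  [[0.207,0,0.01],[0,0,0.4],-1],
  [[0.221,0.006,0.01],[0,0,0.44],-1],
  [[0.234,0.012,0.01],[0,0,0.48],-1],
  [[0.248,0.019,0.01],[0,0,0.52],-1],
  [[0.26,0.026,0.01],[0,0,0.56],-1],
  [[0.273,0.035,0.01],[0,0,0.6],-1],
  [[0.284,0.044,0.01],[0,0,0.64],-1],
  [[0.296,0.054,0.01],[0,0,0.68],-1],
])

```text
t: 10.42
ee_pos: [495.7, 68.3, 35.6]
orientation: [2.89, 1.231, 0.003]
ft_force: [-0.7, -1.0, -0.4]
width: 0.7
grasp_force: 0.4
```

```bash
python3 -c "
from lat import *
deltas([P(t,20) for t in np.linspace(.77,1.53,15)])"
```

```text
t 10.4167 mag [-76.4 -18.5] z 35.6 q [ 0.11  0.55  2.   -0.    0.59  0.88] F [-0.7 -1.  -0.4]
[[0.006, -0.004, 0.009], [0.001, -0.001, 0.032], -1]
[[0.02, -0.007, 0.009], [0.001, -0.001, 0.068], -1]
[[0.033, -0.009, 0.009], [0.001, -0.001, 0.104], -1]
[[0.046, -0.01, 0.009], [0.001, -0.001, 0.14], -1]
[[0.06, -0.011, 0.009], [0.001, -0.001, 0.176], -1]
[[0.073, -0.01, 0.009], [0.001, -0.001, 0.213], -1]
[[0.087, -0.009, 0.009], [0.001, -0.001, 0.249], -1]
[[0.1, -0.008, 0.009], [0.001, -0.001, 0.285], -1]
[[0.114, -0.005, 0.009], [0.001, -0.001, 0.321], -1]
[[0.127, -0.002, 0.009], [0.001, -0.001, 0.357], -1]
[[0.14, 0.002, 0.009], [0.001, -0.001, 0.394], -1]
[[0.152, 0.007, 0.009], [0.001, -0.001, 0.43], -1]
[[0.165, 0.012, 0.009], [0.001, -0.001, 0.466], -1]
[[0.177, 0.018, 0.009], [0.0, -0.001, 0.502], -1]
[[0.189, 0.024, 0.009], [0.0, -0.001, 0.538], -1]
```

>>> step_arm([
  [[0.006,-0.004,0],[0,0,0.03],-1],
  [[0.02,-0.007,0],[0,0,0.07],-1],
  [[0.033,-0.009,0],[0,0,0.1],-1],
  [[0.046,-0.01,0],[0,0,0.14],-1],
  [[0.06,-0.011,0],[0,0,0.18],-1],
  [[0.073,-0.01,0],[0,0,0.21],-1],
  [[0.087,-0.009,0],[0,0,0.25],-1],
  [[0.1,-0.008,0],[0,0,0.285],-1],
  [[0.114,-0.005,0],[0,0,0.32],-1],
  [[0.127,-0.002,0],[0,0,0.36],-1],
  [[0.14,0.002,0],[0,0,0.39],-1],
  [[0.152,0.007,0],[0,0,0.43],-1],
  [[0.165,0.012,0],[0,0,0.466],-1],
  [[0.177,0.018,0],[0,0,0.5],-1],
  [[0.177,0.018,0],[0,0,0.5],-1],
])

```text
t: 11.67
ee_pos: [536.9, 103.0, 35.6]
orientation: [-3.14, -0.089, -0.004]
ft_force: [0.1, -0.5, 0.6]
width: 0.4
grasp_force: 0.0
```

```bash
python3 -c "
from lat import *
deltas([P(t,20) for t in (1.53,1.57)]+[P(1.57,18),P(1.57,16)])"
```

```text
t 11.6667 mag [-36.7  18. ] z 35.6 q [0.17 0.59 1.9  0.   0.64 1.68] F [ 0.1 -0.5  0.6]
[[0.011, -0.003, 0.009], [-0.0, -0.002, 0.039], -1]
[[0.021, -0.005, 0.009], [-0.0, -0.002, 0.066], -1]
[[0.028, -0.004, 0.009], [-0.0, -0.002, 0.066], -1]
[[0.034, -0.003, 0.009], [-0.0, -0.002, 0.066], -1]
```

>>> step_arm([
  [[0.01,-0.003,0],[0,0,0.04],-1],
  [[0.02,-0.004,0],[0,0,0.066],-1],
  [[0.025,-0.004,0],[0,0,0.066],-1],
  [[0.025,-0.004,0],[0,0,0.066],-1],
])

```text
t: 12.0
ee_pos: [542.2, 104.2, 34.7]
orientation: [-3.141, 0.061, 0.002]
ft_force: [-5.1, 1.7, 2.2]
width: 0.6
grasp_force: 2.0
```

>>> step_arm([
  [[0.005,0,0],[0,0,0],-1],
  [[0.01,0,0],[0,0,0],-1],
  [[0.01,0,0],[0,0,0],-1],
])

```text
t: 12.25
ee_pos: [542.5, 104.1, 34.3]
orientation: [3.141, -0.062, -0.01]
ft_force: [-10.9, 5.2, 9.3]
width: 0.6
grasp_force: 6.0
```

It stalled at 11 N with the tool at x = -31, which is where the latch limit should be. Backing off and checking.

>>> step_arm([
  [[-0.02,0,0],[0,0,0],-1],
  [[-0.06,0,0],[0,0,0],-1],
  [[-0.12,0,0],[0,0,0],-1],
  [[-0.18,0,-0.1],[0,0,0],-1],
  [[-0.25,0,-0.2],[0,0,0],-1],
  [[-0.35,0,-0.3],[0,0,0],-1],
  [[-0.4,0,-0.4],[0,0,0],-1],
  [[-0.4,0,-0.4],[0,0,0],-1],
  [[-0.4,0,-0.4],[0,0,0],-1],
  [[-0.4,0,-0.4],[0,0,0],-1],
])

```text
t: 13.08
ee_pos: [427.0, 108.7, 154.2]
orientation: [-3.141, 0.064, -0.003]
ft_force: [0.2, 0.8, -0.3]
width: 0.7
grasp_force: 0.0
```

```bash
python3 - <<'E'
from plan import *
t=get_image("top");s=get_image("scene")
a=cv2.resize(t["pixels"][105:260,300:420],None,fx=3,fy=3,interpolation=cv2.INTER_CUBIC);b=cv2.resize(s["pixels"][170:270,290:430],None,fx=3,fy=3,interpolation=cv2.INTER_CUBIC)
c=np.zeros((465,780,3),np.uint8);c[:a.shape[0],:360]=a;c[:300,360:780]=b;cv2.imwrite("pics/end.png",c[:,:,::-1])
k,n=blob(t,(340,180,400,240),(0,120,60),(8,255,255));m=mag(ray(t,*k.mean(0),46));d=m-[-10.5,-52]
print(n,m,np.linalg.norm(d),np.arctan2(d[1],-d[0]),get_obs()["ft_force"])
E
```

```text
35 [-13.23683473  19.70813075] 71.76033919023524 1.532648532719436 [ 0.26775596 -0.20210618  0.05022814]
```

View pics/end.png

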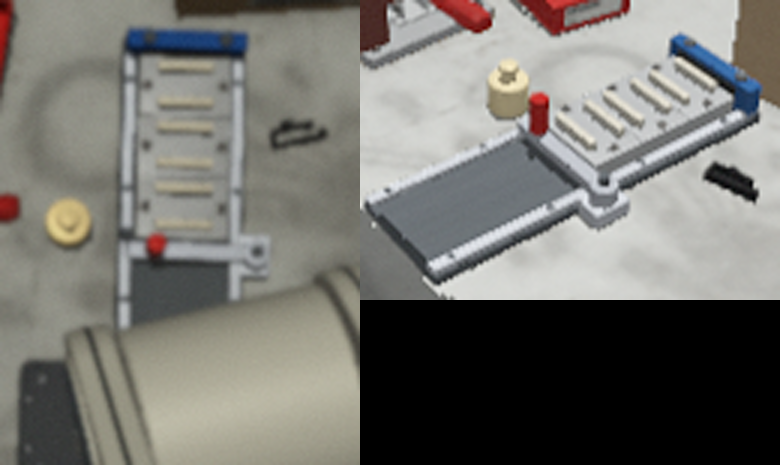

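The latch arm lies square across the rail behind the home row, with the knob at (156,244) and the pivot at (257,252) in the crop. Its angle is about 1.56 rad once the pivot offset I measured is taken out, and the bystanders are in place. Handing in.

```bash
python3 -c "
from workcell import *
print(close_job())"
```

```text
the job is handed in; nothing more can be done
None
```

I pushed the row of three nests up against the end stop and swung the latch fully across behind it, then handed the job in at about 13 s of robot time; no verdict came back, but the final pictures show the row home, the latch across and the weight and clip in place.

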